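# Level the cheese display riser

## Task

Stand the spirit level on the bare middle of the riser's wooden deck, along its length, and let go of it. Then turn the knob of the levelling foot until the bubble sits between the two lines of the vial. Finally press the level down on the deck, firmly but not hard (about 10 N), and finish while still pressing it, the bubble still between the lines and the goods around left where they are.

Things in the scene. Friction and masses are not known exactly. Their poses are not given: they have to be found in the camera images.
- level: aluminium spirit level, a bar 180 mm long (its x), 24 wide (y), 44 high, loose, about 0.22 kg, upright on the counter. Origin: centre of its underside; z up. Flat top: solid from x = -90 to +12 mm (press near x = -15), from +12 to +78 a window with the vial, as firm as the rest. Grip across its width near x = -10 mm, pads 20 mm above its underside.
- vial_mid (a point): middle of the vial, midway between its two black lines, on top of the level at x = +45 mm, 44 mm above the underside. Axes as the level's. The green vial is 66 mm long and lies along the level's x; the lines stand 12.5 mm either side of this point.
- bubble_mid (a point): middle of the white bubble (17 mm long) in the vial, in line with vial_mid; it slides along the level's x towards the higher end, up to 23.5 mm from the middle, 1.33 mm for each mrad of tilt, and takes about 1 s to settle. Centred (within 3.5 mm of vial_mid) it is wholly between the lines.
- riser: the display riser: fixed steel bracket, deck and levelling foot. Origin: on the counter under the deck's middle; x away from the robot, y along the deck. The deck is hinged under its +y end and carried by the levelling foot at its -y end, which starts too low: the deck slopes by up to 1 degree. It bears 25 N without giving more than 0.5 mrad.
- deck_mid (a point): middle of the top of the riser's wooden deck, 90 mm above the counter. The deck is 170 mm deep (this point's x, away from the robot) and 420 mm long (its y, to the robot's left). A cheese wedge stands on its +y end (y above 145 mm), the knob at y = -170 mm. The bare middle for the level is about x = 0, y = +20 mm, with 15 mm to spare along y.
- foot_grip (a point): grip point of the levelling foot's knob: a black bar 46 mm long (this point's x), 13 mm wide (its y), rising 26 mm from a disc 46 mm across; on the upright turning axis, 123 mm above the counter, 15 mm above the disc, 11 mm below the bar's top. It turns with the knob but keeps its height, as the deck climbs on the steel stud below it. Keep fingertips above the disc.
- foot (a joint): angle of the knob, rad, 0 to 2.4, growing clockwise seen from above; stays where left, turns with about 0.15 N m. Each rad raises the deck's -y end by 12 mrad of tilt, moving the bubble of a level on the deck 16 mm towards the -y end. The deck is level at a value of 1.2 to 1.7 that differs every time; the start needs 0.5 to 1.4 rad more.
- wedge_a: cheese wedge, 110 mm long, 55 mm wide and high, on the +y end of the deck, loose; leave it. Origin: centre of its underside.
- wedge_b: pale cheese wedge, 130 x 75 x 60 mm, on the counter to the left, loose; leave it. Origin: centre of its underside.
- tomme: small round cheese, 100 mm across, 55 mm high, beyond the riser, loose; leave it. Origin: centre of its underside.
- jar: jar, 64 mm across, 85 mm high, right of the riser, loose; leave it. Origin: centre of its underside.
- bowl: white bowl, 100 mm across, 50 mm high, beyond the riser, loose; leave it. Origin: centre of its underside.
- knife: flat cheese spatula, 200 mm long, lying on the counter in front of the riser's right end, loose; leave it.
- tag: price tag stand, 70 mm wide, 50 mm high, right of the riser, loose; leave it. Origin: centre of its underside.

How it is judged:
On the way, in this order (a step that is already met when the one before it is completed fails the run):
1. the level stands on the bare deck along its length, let go, the deck still out of level (z of level in the frame of deck_mid between -0.004 and 0.004 m and x of level in the frame of deck_mid between -0.06 and 0.06 m and angle between the z axis of level and the z axis of deck_mid, either way round below 0.02 rad and angle between the x axis of level and the y axis of deck_mid, either way round below 0.2 rad and contact force between level and riser above 0.5 N and contact force between each of the arm, the fingers and level below 0.1 N), for 0.3 s.
2. the foot is turned until the deck is level, with the spirit level standing on it (angle between deck_mid's own z axis and vertical below 0.003 rad and z of level in the frame of deck_mid below 0.004 m), for 0.3 s.
At the end, for the whole second after the job is handed in: While the fingers still press it, the level stands flat on the deck, lengthwise within 11 degrees and within 60 mm of its centre line, bearing on it with 6 to 30 N (own weight of 2 N included), and the bubble is within 3.5 mm of the vial's middle, all through the last second (x of bubble_mid in the frame of vial_mid between -0.0035 and 0.0035 m and z of level in the frame of deck_mid between -0.004 and 0.004 m and x of level in the frame of deck_mid between -0.06 and 0.06 m and angle between the z axis of level and the z axis of deck_mid, either way round below 0.01 rad and angle between the x axis of level and the y axis of deck_mid, either way round below 0.2 rad and angle between deck_mid's own z axis and vertical below 0.004 rad and contact force between level and riser between 6 and 30 N and contact force between the fingers and level above 3 N); the arm keeps its last pose, push and grip.
It fails at once if a bystander is shifted by more than 30 mm (distance of any of wedge_a, wedge_b, tomme, jar, bowl, knife, tag from where it was at the start of the episode above 0.03 m).
It fails at once if the level is pressed or banged on the deck with more than 60 N (contact force between level and riser above 60 N).
It also fails if it takes over 58 s, if anything falls off the work surface, if the arm or the gripper's body presses on something with over 40 N, if the wrist force passes 120 N, or if a joint passes its speed limit or range.

## Robot

A 6-joint arm with a two-finger parallel gripper is mounted at the origin on the work surface. World frame = base frame: x ahead of the robot, y to its left, z up, the work surface at z = 0. Lengths are in m, angles in rad, forces in N, time in s.
With the tool pointing down it reaches from about 0.35 to 0.725 m from the base axis. Payload 4.3 kg.
Tool frame: the origin (TCP) lies at the very end of the fingers, on their centre line; the grasp point (between the pads) lies 19 mm behind it; z points along the fingers, y is the line along which they close (so a half turn about z gives the same grasp; the last joint's range is limited). The gripper opens to 85 mm and grips with 20 to 120 N. Pads are 22 mm wide; open, the fingers measure 114 mm over their backs; the gripper's body (76 mm by 85 mm) begins 54 mm behind the grasp point. The pads swing forward as they close: fully open they stand 13 mm farther back than shut.
Start: joints at [-1.427, 0.377, 0.081, 1.274, 0, 1.46], TCP at [0.144, -0.557, 0.231] pointing down, gripper open.
Joint ranges: [-2.72, 2.72], [-0.84, 1.66], [-1.02, 1.22], [-1.77, 2.12], [-1.37, 1.28], [-3.14, 3.14]. Speed limits (rad/s): [2.57, 2.57, 3.14, 3.14, 3.14, 3.14].

## Interface

Orientations are given as a rotation vector (axis times angle).
In Python, from station import * gives the robot as it stands. Calls block until the motion is done:
- movep(position, orientation): joint-space move of the TCP to a pose.
- move_linear(position, rate=0.15, ori=None): straight line of the TCP; ori=None keeps the orientation; rate is the mean speed in m/s.
- move_j(angles): joint-space move.
- gripper_to(opening): finger opening in m; the grip force is fixed at half the most; returns when the fingers have stopped.
- sleep(seconds).
- solve_ik(position, orientation): joint angles nearest the present ones, or None.
- get_image(name): name is "scene" or "top" or "wrist"; returns (picture, depth): 480x640x3 uint8, red, green, blue; 480x640 float32, m along the optical axis (not along the pixel's ray), 0 where there is no reading.
- get_calibration(name): a dict with "mtx" (3x3 intrinsics, pixels), "origin" and "rotation" of the camera in the world; the wrist camera has in their place "mount" (4x4, takes a point from camera to tool coordinates, whose origin is the TCP and whose axes are the flange's). Camera axes: x right, y up, looking along -z (the intrinsics and any distortion apply to the point x, -y, -z); pixel columns grow to the right and rows downward; lengths in m; the calibration is good to about 2 mm. A picture is of the moment at which its call begins: read the wrist's pose just before it. get_calibration takes no time and is no camera call.
A pose or a line that the arm cannot do raises Unreachable and nothing moves.
- finish_job(): hands the job in; it is judged then, once.
Trained networks look in the newest picture that a camera, given by its name, has taken for a name from the list of things; names that differ only in an ending like _2 or _b are one class to them, and where a whole thing is asked for, a point or a joint stands for the part that bears it (a point fixed in the world has none). Each returns a list of dicts, best first, with "score" (0 to 1); they miss things now and then, are a little off and sometimes report something else, mostly with a low value. They report only what shows in the picture. A call takes as long as a camera call.
- recognise(camera, name): "xyz" ([x, y, z] in m, in the coordinates of the camera as it stood for that picture, good to about 4 mm: the middle of the surface that is visible of it).
- outline_of(camera, name): "mask" (480x640 bool, what is visible of it).
Readings, each from a call of its own:
- current_time(): time.
- current_qpos(): joint angles.
- current_qd(): joint speeds.
- current_joint_efforts(): joint torques, N m.
- current_ee_pos(): TCP position.
- current_ee_rot(): TCP orientation.
- current_force(): force on the tool from outside, world axes, zero at the start.
- current_ft_torque(): the same for the moment, N m.
- current_gripper_width(): finger opening in m.
- current_grip_force(): force on a finger pad.
Only numpy, scipy, OpenCV 4.12 (cv2) and the standard library are available. Lean on these libraries where they do the work, as an engineer would, in place of code of your own. Each camera call takes 0.05 s, during which the arm holds its last target. There are 200 camera calls.

## Working session

There is one attempt and no reset: what is moved stays moved. The work goes in short steps, each a Python script; the robot and the scene stay as the last script left them, time stands still between calls to the robot, and variables do not carry over. Pictures are saved under pics/ and viewed, at most 10 in all, crops included, and the job is handed in when it is done.

```bash
ls; mkdir -p pics; cat > h.py <<'E'
from station import *
import numpy as np, cv2
from scipy.spatial.transform import Rotation as R
def campose(name):
    c=get_calibration(name)
    if 'mount' in c:
        T=np.eye(4);T[:3,:3]=R.from_rotvec(current_ee_rot()).as_matrix();T[:3,3]=current_ee_pos()
        T=T@np.array(c['mount'])
    else:
        T=np.eye(4);r=np.array(c['rotation']);T[:3,:3]=r if r.shape==(3,3) else R.from_rotvec(r).as_matrix();T[:3,3]=c['origin']
    return T,np.array(c['mtx'])
def shot(name,save=None):
    T,K=campose(name);im,d=get_image(name)
    if save: cv2.imwrite('pics/'+save,im[:,:,::-1])
    return T,K,im,d
def w(T,p): return T[:3,:3]@np.array(p)+T[:3,3]
def cloud(T,K,d):
    v,u=np.mgrid[:480,:640]
    P=np.stack([(u-K[0,2])/K[0,0]*d,-(v-K[1,2])/K[1,1]*d,-d],-1)
    return P@T[:3,:3].T+T[:3,3]
def down(yaw): # tool z down, tool y at world angle yaw
    y=np.array([np.cos(yaw),np.sin(yaw),0]);z=np.array([0,0,-1.]);x=np.cross(y,z)
    return R.from_matrix(np.stack([x,y,z],1)).as_rotvec()
E
python3 - <<'E'
from h import *
for n in ['scene','top']:
    c=get_calibration(n);print(c)
    T,K,im,d=shot(n,n+'0.png')
    P=cloud(T,K,d)
    for o in ['level','riser','foot_grip','wedge_a','wedge_b','jar','tag','knife','bowl','tomme','vial_mid','bubble_mid','deck_mid']:
        try:
            r=recognise(n,o);print(n,o,[(np.round(w(T,q['xyz']),3).tolist(),round(q['score'],2)) for q in r[:3]])
        except Exception as e: print(o,e)
print(get_calibration('wrist'),current_ee_pos(),current_ee_rot(),current_time())
E
```

```text
pics
station.py
{'mtx': array([[493.20702296,   0.        , 317.55633362],
       [  0.        , 493.20702296, 239.33497662],
       [  0.        ,   0.        ,   1.        ]]), 'origin': array([1.16836814, 0.14549573, 1.11024082]), 'rotation': array([0.37618293, 0.53795267, 1.81659246])}
scene level [([0.506, 0.323, 0.045], 0.6), ([0.603, 0.108, 0.142], 0.27)]
scene riser [([0.523, -0.05, 0.086], 0.91)]
scene foot_grip [([0.495, -0.226, 0.123], 0.76)]
scene wedge_a [([0.742, 0.359, 0.059], 0.81), ([0.604, 0.105, 0.148], 0.73)]
scene wedge_b [([0.742, 0.359, 0.059], 0.81), ([0.604, 0.105, 0.148], 0.73)]
scene jar [([0.552, -0.462, 0.064], 0.81)]
scene tag [([0.634, -0.429, 0.004], 0.89)]
scene knife [([0.375, -0.353, 0.004], 0.64)]
scene bowl [([0.77, 0.079, 0.022], 0.79), ([0.552, -0.462, 0.065], 0.75)]
scene tomme [([0.769, -0.098, 0.057], 0.59)]
scene vial_mid [([0.508, 0.324, 0.048], 0.83)]
scene bubble_mid []
scene deck_mid []
{'mtx': array([[503.06885096,   0.        , 317.65708043],
       [  0.        , 503.06885096, 236.39595814],
       [  0.        ,   0.        ,   1.   
[... 716 characters left out ...]
.17)]
top bubble_mid [([0.785, 0.089, 0.024], 0.2)]
top deck_mid [([0.507, -0.068, 0.088], 0.94)]
{'mtx': array([[338.45403349,   0.        , 322.87189439],
       [  0.        , 338.45403349, 243.32349685],
       [  0.        ,   0.        ,   1.        ]]), 'mount': array([[ 1.38405762e-04,  9.53663264e-01,  3.00875988e-01,
         7.70619738e-02],
       [ 9.99999927e-01, -2.44364861e-05, -3.82554865e-04,
        -6.34437887e-05],
       [-3.57476169e-04,  3.00876019e-01, -9.53663197e-01,
        -1.43321320e-01],
       [ 0.00000000e+00,  0.00000000e+00,  0.00000000e+00,
         1.00000000e+00]])} [ 0.14439949 -0.55662282  0.23134615] [3.11618534e+00 3.97623527e-01 6.33395614e-06] 1.4
```

View pics/top0.png

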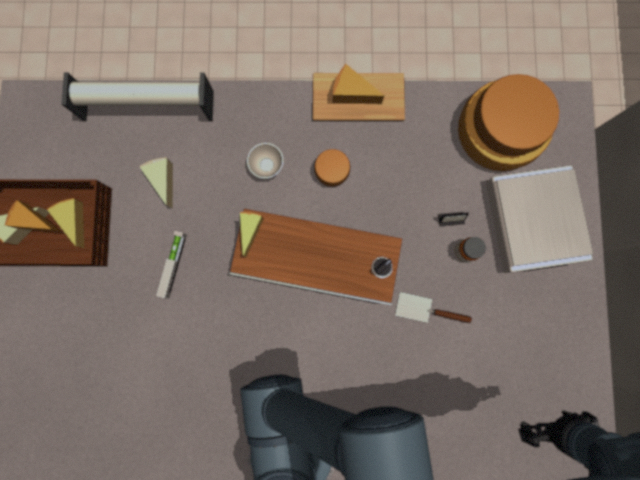

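View pics/scene0.png

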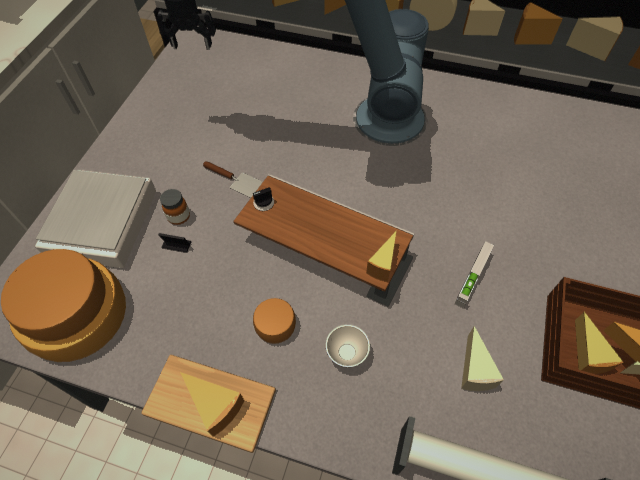

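The top view shows the level at about (170,265) with its vial end at (177,240), the deck around (315,257), and the knob at (382,267). The scene view shows the same layout. Next I'll get geometry from the masks and depth.

```bash
cat >> h.py <<'E'
def rect(P2):
    (c,s,a)=cv2.minAreaRect(np.ascontiguousarray(P2,dtype=np.float32)*1000); b=cv2.boxPoints((c,s,a))
    e=[b[1]-b[0],b[2]-b[1]]; l=max(e,key=np.linalg.norm); ang=np.arctan2(l[1],l[0])
    return np.array(c)/1000,np.round(sorted(s),1),(ang+np.pi/2)%np.pi-np.pi/2
def mask_pts(name,obj,T,K,d,zlo,zhi):
    r=outline_of(name,obj)
    P=cloud(T,K,d); out=[]
    for q in r[:3]:
        m=q['mask']&(d>0)&(P[...,2]>zlo)&(P[...,2]<zhi); out.append((q['score'],P[m],q['mask']))
    return out
E
python3 - <<'E'
from h import *
for n in ['top','scene']:
    T,K,im,d=shot(n)
    P=cloud(T,K,d); t=(P[...,2]<.02)&(P[...,2]>-.03)&(d>0)&(abs(P[...,0]-.4)<.1)&(abs(P[...,1]-.2)<.1); print(n,'table z',np.median(P[t][:,2]))
    for o,a,b in [('level',.035,.06),('riser',.075,.10),('foot_grip',.112,.16),('vial_mid',.03,.06)]:
        for s,p,m in mask_pts(n,o,T,K,d,a,b):
            if len(p)>8: print(n,o,round(s,2),len(p),m.sum(),p.mean(0).round(4),*rect(p[:,:2]))
E
```

```text
top table z 0.00035539260177419596
top level 0.68 585 932 [0.4892 0.3289 0.0434] [0.49540564 0.32780771] [ 26.6 178.9] -0.24851942
top foot_grip 0.85 103 254 [ 0.4845 -0.2268  0.1322] [ 0.48997421 -0.2238356 ] [26.9 44. ] -0.8859908
top vial_mid 0.72 586 779 [0.4912 0.3269 0.0425] [0.49665314 0.32749115] [ 26.6 176.4] -0.2485193
top vial_mid 0.31 129 656 [ 0.5301 -0.4504  0.0493] [ 0.53383588 -0.4585896 ] [40.5 63.4] 0.28268516
scene table z 0.0007776101611265407
scene level 0.77 593 748 [0.4964 0.3267 0.0442] [0.49567575 0.32683701] [ 23.6 183.3] -0.23799872
scene riser 0.86 8826 9855 [ 0.5206 -0.0623  0.0887] [ 0.51562708 -0.0630946 ] [178.4 419.6] 1.3847533
scene foot_grip 0.49 164 281 [ 0.4898 -0.2288  0.1271] [ 0.48917133 -0.22984953] [27.1 42.3] -0.3876698
scene vial_mid 0.81 622 746 [0.4991 0.3259 0.0435] [0.49567575 0.32683701] [ 23.6 183.3] -0.23799872
```

```bash
python3 - <<'E'
from h import *
c=np.array([.4955,.327]); a=-.243; g=c-.010*np.array([np.cos(a),np.sin(a)]); o=down(a-np.pi/2)
T,K,im,d=None,None,None,None
movep([*g,.22],o); print(current_time(),current_qpos())
move_linear([*g,.06],.25); gripper_to(.06)
move_linear([*g,.003],.1); print(current_force())
gripper_to(0.0); print(current_time(),current_gripper_width(),current_grip_force(),current_force())
move_linear([*g,.24],.25); print(current_time(),current_gripper_width(),current_grip_force(),current_force())
# place hover
b=1.385; yd=np.array([np.cos(b),np.sin(b)]); m=np.array([.5156,-.0631])
p=m+yd*.030; o2=down(b-np.pi-np.pi/2)
movep([*p,.24],o2); print(current_time(),current_qpos(),current_force())
move_linear([*p,.115],.15); shot('wrist','w1.png'); shot('top','t1.png'); 
T,K,im,d=shot('scene','s1.png')
for s,q,mm in mask_pts('scene','riser',T,K,d,.07,.10): print(s,rect(q[:,:2]))
for s,q,mm in mask_pts('scene','level',T,K,d,.12,.2):
    if len(q)>9: print(s,q.mean(0),rect(q[:,:2]))
E
python3 -c "
import cv2,numpy as np
cv2.imwrite('pics/c1.png',np.hstack([cv2.imread('pics/w1.png')[:, 80:560],cv2.resize(cv2.imread('pics/s1.png')[150:310,220:440],(640,480))[:, :]])[:,:])
im=cv2.imread('pics/c1.png');cv2.imwrite('pics/c1.png',cv2.resize(im,(800,int(480*800/im.shape[1]))))"
```

```text
5.2167 [ 4.86890408e-01  4.04952572e-01  9.30570418e-02  1.25881089e+00
 -1.60675264e-04 -2.41065411e+00]
[0.10879333 0.40163495 0.62100066]
7.5167 0.02336291943491986 59.815285205841064 [-0.25754202 -1.30728984  3.1989627 ]
8.6167 0.0235413896241877 59.05540466308594 [-0.75187721  0.50125632 -2.38792692]
9.9833 [-1.84702912e-01  2.67276500e-01 -5.20794270e-02  1.25193754e+00
  5.18478111e-04 -1.57128868e+00] [ 0.01447353  0.13245523 -2.20392768]
0.91 (array([ 0.51411249, -0.06435213]), array([179.6, 422.6]), np.float32(1.3901945))
0.83 [ 0.52982445 -0.03383863  0.14659594] (array([ 0.52370386, -0.04189082]), array([ 29.7, 179.7]), np.float32(1.4071032))
```

View pics/c1.png

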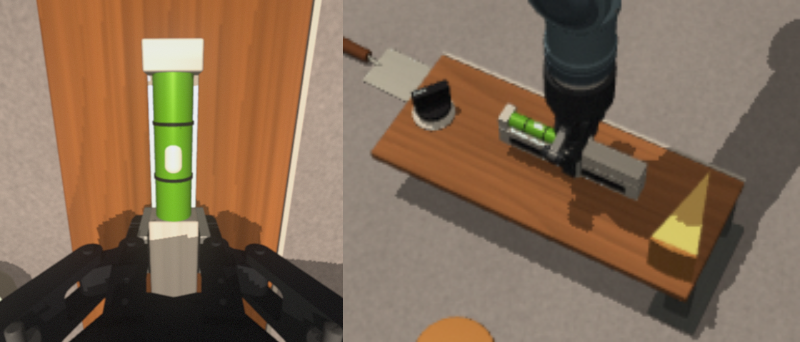

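The left half shows the level held squarely over the deck, with the vial and bubble clearly visible. The right half confirms it clears the wedge and the knob. Next I'll lower it with force feedback, release it and read the bubble.

```bash
cat >> h.py <<'E'
def bubble(T,K,im,save=None):
    """bubble offset (mm, + along level x) from wrist picture: green vial extent along image rows/axis"""
    hsv=cv2.cvtColor(im,cv2.COLOR_RGB2HSV)
    gm=cv2.inRange(hsv,(35,120,60),(75,255,255))
    n,l,st,ce=cv2.connectedComponentsWithStats(cv2.morphologyEx(gm,cv2.MORPH_CLOSE,np.ones((15,15))))
    k=1+np.argmax(st[1:,4]); vm=(l==k)
    v,u=np.nonzero(vm)
    wm=vm&(hsv[...,1]<90)&(hsv[...,2]>150); bm=vm&(hsv[...,2]<60)
    return vm,wm,bm
def world_at(T,K,u,v,z):
    r=T[:3,:3]@np.array([(u-K[0,2])/K[0,0],-(v-K[1,2])/K[1,1],-1]); return T[:3,3]+r*(z-T[2,3])/r[2]
def read(T,K,im,zt,xdir):
    """returns bubble offset from mid of lines along xdir in mm"""
    vm,wm,bm=bubble(T,K,im)
    f=lambda m:np.array([world_at(T,K,u,v,zt)[:2]@xdir for v,u in zip(*np.nonzero(m))])
    b=f(wm); k=f(bm); 
    lo=k[k<np.median(k)] ; c=(k.min()+k.max())/2
    for _ in range(5): c=(k[k<c].mean()+k[k>=c].mean())/2
    g=k[k>=c].mean()-k[k<c].mean()
    return dict(off=1000*(b.mean()-c),blen=1000*(b.max()-b.min()),gap=1000*g,nb=len(b),nk=len(k),mid=world_at(T,K,*[x.mean() for x in np.nonzero(vm)][::-1],zt))
E
python3 - <<'E'
from h import *
p=np.array(current_ee_pos()); f0=current_force()[2]; z=.096
move_linear([p[0],p[1],z],.1)
while z>.082:
    z-=.001; move_linear([p[0],p[1],z],.03); f=current_force()[2]
    if f-f0>1.5: break
print(z,f,f0)
gripper_to(.05); sleep(.2); print(current_time(),current_force(),current_gripper_width())
move_linear([p[0],p[1],z+.10],.2); sleep(.7)
T,K,im,d=shot('wrist','w2.png'); b=1.388; xd=-np.array([np.cos(b),np.sin(b)])
print(current_time()); 
print(read(T,K,im,.134,xd))
P=cloud(T,K,d); m=(P[...,2]>.115)&(d>0)&(P[...,2]<.15)&(abs(P[...,1]+.045)<.12);print(rect(P[m][:,:2]),P[m][:,2].mean())
E
```

```text
0.092 2.9059173858754326 -1.5292778944033256
13.1333 [-0.59999123  0.04110657 -0.3679649 ] 0.0499498404904429
14.5333
{'off': np.float64(-13.348697893344829), 'blen': np.float64(13.272037676933857), 'gap': np.float64(24.32818905129043), 'nb': 276, 'nk': 2, 'mid': array([ 0.51187652, -0.0890268 ,  0.134     ])}
(array([ 0.52071997, -0.04199744]), array([ 24.1, 180.4]), np.float32(1.3897322)) 0.13112412368983722
```

View pics/w2.png

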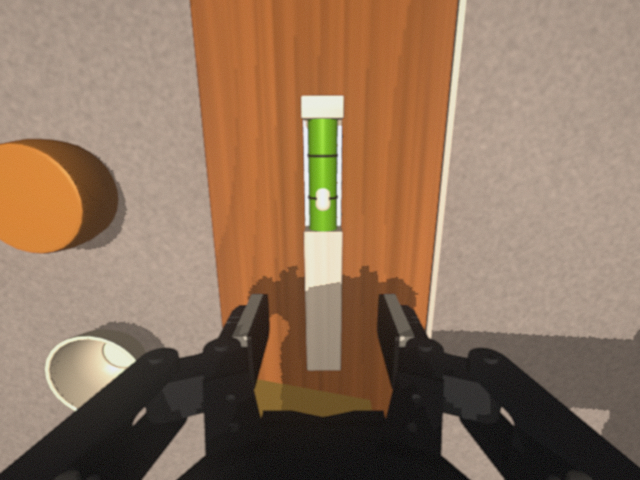

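The level stands alone on the deck. Its lines are at rows 156 and 198 and the bubble is at row ~199, so the offset is about −13 mm and the foot needs ~0.8 rad. Now I'll look at the knob.

```bash
sed -i "s/bm=vm&(hsv\[...,2\]<60)/bm=vm\&(hsv[...,2]<90)/" h.py
python3 - <<'E'
from h import *
b=1.388; yd=np.array([np.cos(b),np.sin(b)]); k=np.array([.484,-.231]); o=down(b-1.5*np.pi)
T,K=campose('wrist'); im=cv2.imread('pics/w2.png')[:,:,::-1].copy(); print(read(T,K,im,.131,-yd))
movep([*(k+.035*yd),.24],o)
T,K,im,d=shot('wrist','w3.png'); P=cloud(T,K,d)
near=(np.linalg.norm(P[...,:2]-k,axis=-1)<.05)&(d>0)
m=near&(P[...,2]>.127)&(P[...,2]<.145); print(m.sum(),P[m][:,2].mean(),rect(P[m][:,:2]),P[m].mean(0))
m=near&(P[...,2]>.102)&(P[...,2]<.114); print(m.sum(),rect(P[m][:,:2]))
q=recognise('wrist','foot_grip'); print([(w(T,x['xyz']),x['score']) for x in q]); print(current_time(),current_qpos())
E
```

```text
{'off': np.float64(-13.250049798305954), 'blen': np.float64(13.47356819358822), 'gap': np.float64(24.761598702252915), 'nb': 276, 'nk': 64, 'mid': array([ 0.5119865 , -0.08871777,  0.131     ])}
1124 0.13448634127129833 (array([ 0.48496588, -0.23096065]), array([13.1, 45.9]), np.float32(-0.83853346)) [ 0.48502853 -0.2316829   0.13448634]
1378 (array([ 0.48578201, -0.23164275]), array([43.4, 45. ]), np.float32(0.609337))
[(array([ 0.48413365, -0.23562993,  0.10625178]), 0.8)]
15.3583 [-4.98933324e-01  2.79428532e-01 -3.67782045e-02  1.25608245e+00
  6.10121094e-04 -1.88888297e+00]
```

View pics/w3.png

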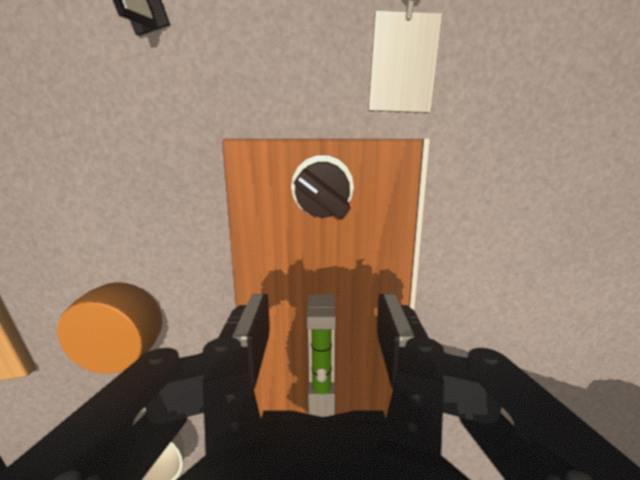

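The knob bar is sharp at (323,190). Its centre is (0.485, −0.231) and its angle is −0.839. I'll grip it and turn it clockwise.

```bash
cat > knob.py <<'E'
from h import *
import sys
ang,dl=float(sys.argv[1]),float(sys.argv[2]); name=sys.argv[3]
k=np.array([.4852,-.2311]); b=1.388; yd=np.array([np.cos(b),np.sin(b)])
o=down(ang+np.pi/2); xa=ang+np.pi
movep([*k,.20],o); gripper_to(.045); move_linear([*k,.111],.15); 
gripper_to(0); print('grip',current_gripper_width(),current_force(),current_qpos()[[4,5]] if hasattr(current_qpos(),'shape') else current_qpos()[4:])
N=max(1,int(np.ceil(abs(dl)/.3)))
for i in range(N): movep([*k,.111],down(ang+np.pi/2-dl*(i+1)/N)); print(current_ft_torque()[2],end=' ')
print('turned',current_time(),current_force())
gripper_to(.045); move_linear([*k,.25],.25)
movep([*(k+.06*yd),.26],down(b-np.pi/2)); sleep(.5)
T,K,im,d=shot('wrist',name); print(read(T,K,im,.134,-yd),current_time())
P=cloud(T,K,d); near=(np.linalg.norm(P[...,:2]-k,axis=-1)<.05)&(d>0)
m=near&(P[...,2]>.127)&(P[...,2]<.145); print(m.sum(),rect(P[m][:,:2]) if m.sum()>20 else '')
m=(P[...,2]>.12)&(d>0)&(P[...,2]<.15)&(abs(P[...,1]+.045)<.11);print(rect(P[m][:,:2]),P[m][:,2].mean())
E
python3 knob.py -.8385 .82 w4.png
```

```text
grip 0.011698814071143884 [-1.44657043 -0.94005441  6.18167028] [-0.00092331  0.27582978]
-0.11941846057498032 -0.10657759088490991 -0.07179013539554131 turned 19.6917 [-3.19881863 -2.94829337  6.27465325]
{'off': np.float64(1.3712918820132143), 'blen': np.float64(12.012559448516962), 'gap': np.float64(29.56821887753502), 'nb': 128, 'nk': 181, 'mid': array([ 0.51272382, -0.08442834,  0.134     ])} 21.7167
734 (array([ 0.48443179, -0.2305161 ]), array([13.1, 46.3]), np.float32(1.4778224))
(array([ 0.51518848, -0.06990233]), array([ 24.1, 123.6]), np.float32(1.3903323)) 0.1339010841100177
```

View pics/w4.png

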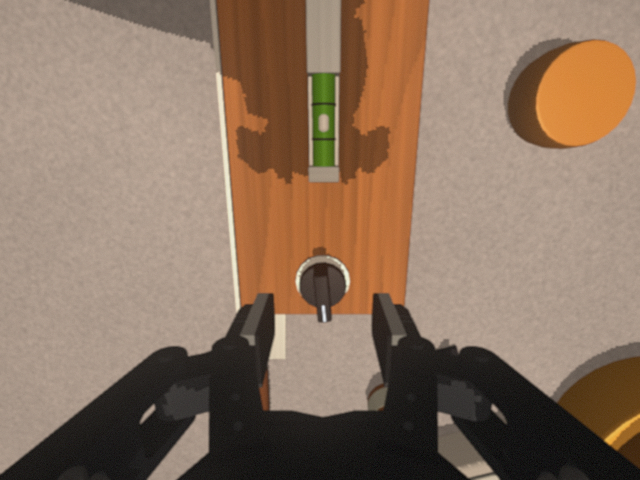

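The lines are at rows 104 and 139 and the bubble at row 123, about +1 mm off, so the deck is level. Now I'll press with closed fingers, with the camera facing the vial.

```bash
python3 - <<'E'
from h import *
b=1.388; yd=np.array([np.cos(b),np.sin(b)]); p=np.array([.5207,-.042])+.015*yd; o=down(b-1.5*np.pi)
gripper_to(0); movep([*p,.22],o); move_linear([*p,.145],.15); sleep(.3); f0=current_force()[2]; print(f0,current_time())
z=.140
move_linear([*p,z],.05)
while z>.120:
    f=current_force()[2]-f0
    if f>9: break
    z-=.001 if f<1 else .0003
    move_linear([*p,z],.02)
    if f>1: sleep(.1); print(round(z,4),round(current_force()[2]-f0,2))
sleep(1.2); print(z,current_force()-0,current_force()[2]-f0,current_time())
T,K,im,d=shot('wrist','w5.png'); print(read(T,K,im,.134,-yd))
E
```

```text
-0.45187301297753274 25.5917
0.1337 3.51
0.1334 6.41
0.1331 8.16
0.1328 9.89
0.13280000000000003 [-2.94586129  0.18596049  9.57677675] 10.028649766659269 29.9417
{'off': np.float64(-0.4594717554049551), 'blen': np.float64(11.965605106768098), 'gap': np.float64(24.827845354155645), 'nb': 54, 'nk': 195, 'mid': array([ 0.51213395, -0.08948457,  0.134     ])}
```

View pics/w5.png

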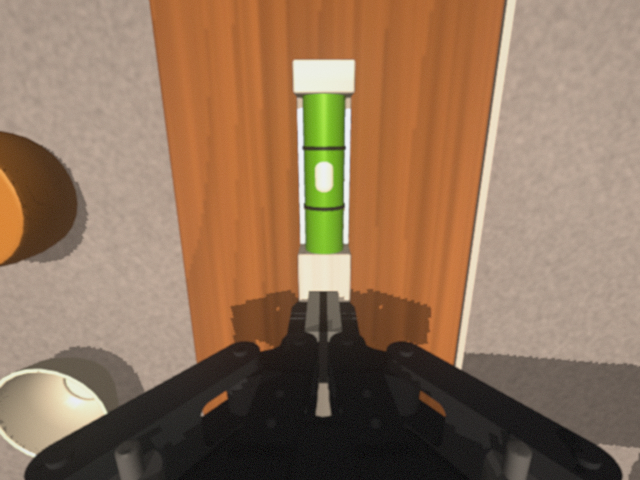

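The lines are at rows 148 and 207 and the bubble at row 177, so it is centred within 0.5 mm. The press is steady at 10 N, so I'll hand in.

```bash
python3 -c "
from station import *
print(current_force(),finish_job())"
```

```text
the job is handed in; nothing more can be done
[-2.17253758 -0.21179834 10.25069305] None
```

The job is handed in at about 30 s of the 58 s allowed: the level stands along the deck, the bubble was within about 0.5 mm of the vial's middle at the last look, and the arm is still pressing with about 10 N; the hand-in call returned no verdict.

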